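# Seat the vial and hold the reader's dark slide open at the index

### The job

Get the vial reader ready for a reading: first push the black-capped vial in its well down until you feel it stop on its hidden seat. Then pull the reader's spring-loaded blue tab out until its yellow pointer stands at the red index clip, within the clip's width, and keep holding it there: the program finishes while the gripper still holds the slide open. Leave the amber bottle and the glass beaker standing where they are.

Things in the scene. Friction and masses are not known exactly. Their poses are not given: they have to be found in the camera images.
- reader: The vial reader, fixed to the worktop: an aluminium base plate 270 x 104 mm, 12 mm high, carrying at the back a white housing 125 x 98 mm whose top is 55 mm above the worktop. Origin at worktop level between the two parts: the housing reaches from 4 to 128 mm along its +x, the open front of the plate from there to 140 mm along its -x. x points from the tab to the housing, y to the side of the index rail, z up. It stands turned differently each time.
- vial_top (a point): Centre of the top of the vial's flat black cap (cap 17 mm across, vial 81 mm long, upright in a rubber grommet in the housing, 85 mm along the reader's +x from its origin). The vial slides only straight down, against a steady rub of about 4 N, and stays where it is left (it cannot be pulled out). It starts 6 to 16 mm above its seat, a hard stop that cannot be seen and must be felt; at no time is the cap top lower than 90 mm above the worktop.
- tab_grip (a point): Grip point in the middle of the blue pull tab, 65 mm above the worktop. The tab is an upright plate, 10 mm thick along the reader's x, 40 mm wide along its y, from 20 to 80 mm above the worktop; it can be pinched from above, one finger in front and one behind it. When the slide is shut the tab's middle is 39 mm in front of the housing; its two steel rods (7 mm thick, 31 mm above the worktop) run into the housing. Axes as the reader.
- dark_slide (a joint): How far the slide with the blue tab is pulled out, m: 0 shut, 0.085 fully out, along the reader's -x. A spring pulls it shut: about 4 N at the start, plus 1.5 N for each 10 mm; let go, it snaps shut.
- pointer (a point): Tip of the yellow pointer, a 3 mm wide bar that sticks out from the tab to the side of the rail, 26.5 mm above the worktop; it moves with the tab and has the same x as the tab's middle in the reader's frame, 41 mm along the reader's +y from it.
- index_mark (a point): Middle of the red index clip on the steel rail at the reader's +y side, 6 mm wide along the reader's x, 29 mm high above the worktop. It is set differently each time and stays put. The pointer is on the mark when both have the same x in the reader's frame.
- index_clip (a joint): Where the clip is set, m: the value of joint dark_slide at which the pointer stands at the middle of the clip. It lies between 0.028 and 0.058.
- amber_bottle: Loose amber screw bottle, 42 mm across, 100 mm high, standing beside the reader; a bystander. Origin at the centre of its underside.
- beaker: Loose small glass beaker, 52 x 58 mm, 59 mm high, standing near the reader; a bystander. Origin at the centre of its underside.

How it is judged (in metres and radians):
On the way, in this order (a step that is already met when the one before it is completed fails the run):
1. the vial has been pushed down onto its seat while the slide is shut (z of vial_top in the frame of reader below 0.0975 m and value of joint dark_slide below 0.01 m), for 0.1 s.
2. the pointer stands within the width of the red clip, the fingers holding the slide (x of pointer in the frame of index_mark between -0.003 and 0.003 m and contact force between the fingers and dark_slide above 2 N), for 0.3 s.
At the end, for the whole second after the job is handed in: the vial is down on its seat (within 1.5 mm), the pointer stands within 3 mm of the middle of the red clip and is still, held against the spring by the fingers (over 2 N); the amber bottle and the beaker stand within 30 mm of where they were (all of step 2 and z of vial_top in the frame of reader below 0.0975 m and velocity of joint dark_slide between -0.01 and 0.01 m/s and distance of each of amber_bottle, beaker from where it was at the start of the episode below 0.03 m); the arm keeps its last pose, push and grip.
It fails at once if the amber bottle or the glass beaker is knocked away or over (distance of any of amber_bottle, beaker from where it was at the start of the episode above 0.03 m or angle between any of amber_bottle, beaker's own z axis and vertical above 0.5 rad).
It also fails if it takes over 38 s, if anything falls off the work surface, if the arm or the gripper's body presses on something with over 40 N, if the wrist force passes 120 N, or if a joint passes its speed limit or range.

### The arm

A 6-joint arm with a two-finger parallel gripper is mounted at the origin on a cart in front of the work surface, level with it; the furniture and walls round the work are solid. World frame = base frame: x ahead of the robot, y to its left, z up, the work surface at z = 0. Lengths are in m, angles in degrees, forces in N, time in s.
With the tool pointing down it reaches from about 0.25 to 0.725 m from the base axis. Payload 9.7 kg.
Tool frame: the origin (TCP) lies on the centre line of the jaws, within the pads' length; the fingertips stand bot.nose_length ahead of it and the grasp point (between the pads) lies 11 mm behind it (bot.nose_length is the distance from the TCP to the fingertips, in m); z points along the fingers, y is the line along which they close (so a half turn about z gives the same grasp; the last joint's range is limited). The gripper opens to 85 mm and grips with 20 to 120 N. Pads are 22 mm wide; open, the fingers measure 114 mm over their backs; the gripper's body (76 mm by 85 mm) begins 54 mm behind the grasp point. The pads swing forward as they close: fully open they stand 13 mm farther back than shut.
Start: joints at [65.546, 4.979, 10.078, 95.1, 0, 90], TCP at [0.228, 0.501, 0.201] pointing down, gripper open.
Joint ranges: [-179.16, 179.16], [-48.56, 103.87], [-65.8, 70.77], [-126.05, 130.52], [-82.76, 87.17], [-180, 180]. Speed limits (degrees/s): [127.2, 127.2, 147.25, 180, 180, 180].

### API

Orientations are given as [roll, pitch, yaw] about the fixed x, y, z axes, in that order (R = Rz(yaw) Ry(pitch) Rx(roll)).
In Python, from workcell import bot gives the robot as it stands. The module is installed in compiled form; this text tells all that it offers.
- The arm moves only by the shell command python3 -m inch 'ROWS' [OPENING] [FORCE]. ROWS is JSON, a list of rows, each a list of 4 numbers: the shift along the world's x, y, z in cm, then the turn about the world's z in degrees. A call has exactly 8 rows; each row is the pose to reach, as a shift and turn from the pose commanded when the call began; what a row does not reach only later rows make up. A row lasts 1/8 s, in which the tool goes at most 62.5 mm and 10.7 degrees, less where a joint would pass 70% of its speed; a pose out of reach is approached as far as the arm can. A call with a gripper value outside its range is refused whole. OPENING is the finger opening in cm, from 0 to 8.54, set as the call begins (- or left out, the last holds). The fingers move at their own pace and stop on an object; FORCE is the grip in N (left out, the last holds). Time passes only in rows, so rows that repeat a pose let the fingers close, or fill a call up. It gives the time, the measured TCP pose, the force, the opening and the grip force at its end, in the units of the state.
- bot.get_obs(): the state, without advancing time (a new reading comes with each control period).
- bot.camera(name): name is "scene" or "top"; returns a dict with "img" (384x512x3 uint8, red, green, blue), "fovy" (degrees; the focal length in pixels is half the picture's height over the tangent of half this angle, whatever the lens; pixels are square), "cx", "cy" (the principal point, pixels), "R" (3x3) and "t" (3): a world point X has camera coordinates R X + t. Camera axes: x right, y down, z forward; pixel columns grow to the right and rows downward; lengths in m; the calibration is good to about 2 mm. A picture is of the moment at which its call begins. There is no depth.
- bot.job_done(): hands the job in; it is judged then, once.
Trained networks look in a picture, given as the dict that the camera call returned (one of the last four; its "shot" number tells which), for a name from the list of things; names that differ only in an ending like _2 or _b are one class to them, and where a whole thing is asked for, a point or a joint stands for the part that bears it (a point fixed in the world has none). Each returns a list of dicts, best first, with "score" (0 to 1); they miss things now and then, are a little off and sometimes report something else, mostly with a low value. They report only what shows in the picture. A call takes as long as a camera call.
- bot.find_in(thing, picture): "point" ([column, row] in pixels, amid what is visible of it).
- bot.landmark_of(thing, picture): "point" ([column, row] in pixels: a listed point, or the origin of a listed thing).
The state is a dict: "time": time; "q": joint angles; "qd": joint speeds; "joint_efforts": joint torques, N m; "ee_pos": TCP position; "tcp_rot": TCP orientation; "wrist_force": force on the tool from outside, world axes, zero at the start; "torque": the same for the moment, N m; "opening": finger opening in m; "grasp_force": force on a finger pad.
Only numpy, scipy, OpenCV 4.12 (cv2) and the standard library are available. Lean on these libraries where they do the work, as an engineer would, in place of code of your own. Each camera call takes 0.05 s, during which the arm holds its last target. There are 200 camera calls.

## Working session

There is one attempt and no reset: what is moved stays moved. The work goes in short steps, Python scripts to look and compute and a shell command to move; the robot and the scene stay as the last step left them, time stands still between calls to the robot, and variables do not carry over. Pictures are saved under pics/ and viewed, at most 10 in all, crops included, and the job is handed in when it is done.

```bash
mkdir -p pics
cat > h.py <<'E'
import numpy as np, cv2
from workcell import bot
def K(c):
    f=c["img"].shape[0]/2/np.tan(np.radians(c["fovy"])/2); return f,c["cx"],c["cy"]
def atz(c,p,z):
    f,cx,cy=K(c); R=np.array(c["R"]);t=np.array(c["t"])
    d=R.T@np.array([(p[0]-cx)/f,(p[1]-cy)/f,1]); o=-R.T@t
    return o+d*(z-o[2])/d[2]
def proj(c,X):
    f,cx,cy=K(c); v=np.array(c["R"])@np.array(X)+np.array(c["t"]); return [cx+f*v[0]/v[2],cy+f*v[1]/v[2]]
def tri(cs,ps):
    A=[];b=[]
    for c,p in zip(cs,ps):
        f,cx,cy=K(c);R=np.array(c["R"]);t=np.array(c["t"])
        for k,(u,cc) in enumerate(((p[0],cx),(p[1],cy))):
            a=(u-cc)/f; A.append(R[k]-a*R[2]); b.append(a*t[2]-t[k])
    return np.linalg.lstsq(np.array(A),np.array(b),rcond=None)[0]
E
python3 - <<'E'
from h import *
np.set_printoptions(precision=4,suppress=True)
cs={n:bot.camera(n) for n in("scene","top")}
for n,c in cs.items(): cv2.imwrite(f"pics/{n}0.png",c["img"][:,:,::-1])
zs=dict(reader=0,vial_top=.105,tab_grip=.065,pointer=.0265,index_mark=.029,amber_bottle=0,beaker=0)
for k,z in zs.items():
    P=[]
    for n,c in cs.items():
        r=bot.landmark_of(k,c)
        for d in r[:2]: print(k,n,round(d["score"],2),np.round(d["point"],1),atz(c,d["point"],z))
        if r:P.append((c,r[0]["point"]))
    if len(P)==2: print("   tri",tri(*zip(*P)))
print(bot.nose_length,bot.get_obs())
E
```

```text
reader scene 0.69 [279.6 220.9] [ 0.4954 -0.2542  0.    ]
reader top 0.55 [274.1 200.5] [ 0.4884 -0.246   0.    ]
   tri [ 0.4935 -0.2494 -0.0045]
vial_top scene 0.62 [316.6 190.4] [ 0.5686 -0.301   0.105 ]
vial_top top 0.38 [304.3 157.9] [ 0.5653 -0.3071  0.105 ]
vial_top top 0.23 [175.1 220.5] [ 0.427  -0.0271  0.105 ]
   tri [ 0.5625 -0.3056  0.1129]
tab_grip scene 0.77 [267.5 202.7] [ 0.4735 -0.2263  0.065 ]
tab_grip top 0.51 [268.5 204.8] [ 0.4672 -0.229   0.065 ]
   tri [ 0.4676 -0.2296  0.0716]
pointer scene 0.62 [264.2 206.7] [ 0.4818 -0.2067  0.0265]
pointer top 0.45 [256.5 199.3] [ 0.4867 -0.2027  0.0265]
   tri [ 0.4873 -0.2023  0.019 ]
amber_bottle scene 0.66 [207.9 183.6] [ 0.4332 -0.0149  0.    ]
amber_bottle top 0.61 [172.  218.4] [0.4451 0.0004 0.    ]
   tri [ 0.4472  0.0058 -0.0244]
beaker scene 0.98 [285.6 304.3] [ 0.3406 -0.4324  0.    ]
beaker top 0.88 [352.2 261. ] [ 0.343  -0.4286  0.    ]
   tri [ 0.3432 -0.4304 -0.0066]
0.008 {'time': 0.8, 'q': array([65.5477,  4.9794, 10.0777, 95.1004,  0.0011, 90.0021]), 'qd': array([-0.0307, -0.0014, -0.0341,  0.0372, -0.0958, -0.0783]), 'joint_efforts': array([ -0.0002, -52.0049,  46.4837,   0.0012,   0.    ,   0.    ]), 'ee_pos': array([0.2277, 0.5007, 0.2012]), 'tcp_rot': array([-179.9979,   -0.0011,  155.5456]), 'wrist_force': array([ 0.0288, -0.5212, -0.6993]), 'torque': array([0.0297, 0.0046, 0.0286]), 'grasp_force': 0.0, 'opening': 0.08516324244653832}
```

```bash
python3 -c "
import cv2,numpy as np
a=cv2.imread('pics/scene0.png')[140:320,170:370];b=cv2.imread('pics/top0.png')[110:290,150:370]
a=cv2.resize(a,(400,360),interpolation=2);b=cv2.resize(b,(400,327),interpolation=2)
a=cv2.imread('pics/scene0.png')[150:250,220:360];b=cv2.imread('pics/top0.png')[120:250,220:360]
cv2.imwrite('pics/a.png',np.hstack([cv2.resize(a,None,fx=2.8,fy=2.8,interpolation=2),np.zeros((280,8,3),np.uint8),cv2.resize(b,(392,364),interpolation=2)[:280]]))
"
```

```text
(no output)
```

View pics/scene0.png

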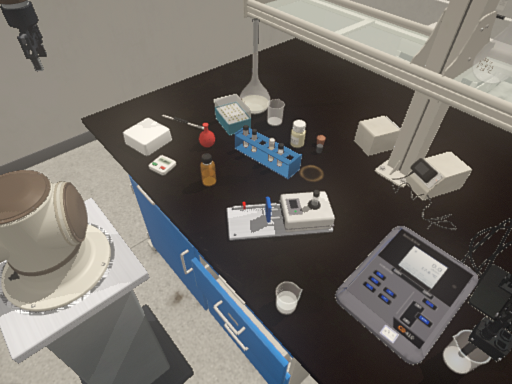

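View pics/top0.png

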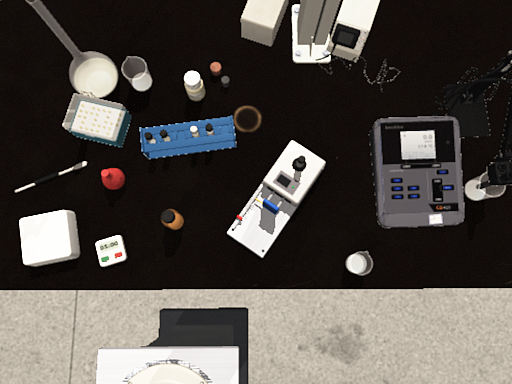

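View pics/a.png

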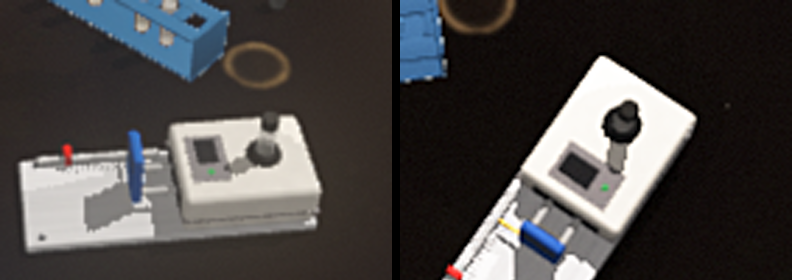

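The scene shows the reader in the middle. Tab top view ≈(271,206), vial cap (301,159), red clip (238,217); in the scene view the clip is at (244,204). The bottle (172,219) and beaker (358,263) stand clear. Next I fit the reader pose.

Run:
```python
from h import *
from scipy.optimize import least_squares
np.set_printoptions(precision=4,suppress=True)
s=bot.camera("scene");t=bot.camera("top")
def cen(c,roi,hlo,hhi,smin=120,vmin=60):
    x0,y0,x1,y1=roi; h=cv2.cvtColor(c["img"],cv2.COLOR_RGB2HSV)[y0:y1,x0:x1]
    m=(h[...,1]>smin)&(h[...,2]>vmin)&(((h[...,0]-hlo)%180)<=((hhi-hlo)%180))
    y,x=np.nonzero(m); return np.array([x.mean()+x0,y.mean()+y0]),len(x)
out={}
for n,c,rr,rb in (("s",s,(238,196,250,215),(255,190,278,226)),("t",t,(228,207,248,228),(255,192,285,218))):
    out[n]=dict(red=cen(c,rr,170,8),blue=cen(c,rb,100,130)); print(n,out[n])
red=tri([s,t],[out["s"]["red"][0],out["t"]["red"][0]]);blue=tri([s,t],[out["s"]["blue"][0],out["t"]["blue"][0]])
print("red",red,"blue",blue)
# plate outline in top: white threshold -> rect
g=t["img"].min(2)[135:262,215:335]; m=(g>110).astype(np.uint8)
n,l,st,_=cv2.connectedComponentsWithStats(cv2.morphologyEx(m,cv2.MORPH_CLOSE,np.ones((5,5))));i=1+st[1:,4].argmax()
p=np.argwhere(l==i)[:,::-1].astype(np.float32)+[215,135]
box=cv2.boxPoints(cv2.minAreaRect(p.astype(np.float32))); print(box); 
W=np.array([atz(t,b,.012) for b in box]);print(W)
for a in range(4):
    d=W[(a+1)%4]-W[a]; print(np.linalg.norm(d),np.degrees(np.arctan2(d[1],d[0])))
for k in("vial_top","tab_grip"):
  for c in(s,t):
    r=bot.landmark_of(k,c); print(k,[(round(d["score"],2),np.round(d["point"],1)) for d in r[:1]])
```

```text
s {'red': (array([nan, nan]), 0), 'blue': (array([268.1585, 207.6829]), 82)}
t {'red': (array([nan, nan]), 0), 'blue': (array([269.8173, 205.2596]), 104)}
 ** On entry to DLASCL parameter number  4 had an illegal value
 ** On entry to DLASCL parameter number  4 had an illegal value<stdin>:8: RuntimeWarning: Mean of empty slice.
  ret = ret.dtype.type(ret / rcount)
Traceback (most recent call last):
  File "h.py", line 17, in tri
    return np.linalg.lstsq(np.array(A),np.array(b),rcond=None)[0]
           ~~~~~~~~~~~~~~~^^^^^^^^^^^^^^^^^^^^^^^^^^^^^^^^^^^^
numpy.linalg.LinAlgError: SVD did not converge in Linear Least Squares
```

```bash
cat > fit.py <<'E'
from h import *
from scipy.optimize import minimize
np.set_printoptions(precision=4,suppress=True)
s=bot.camera("scene");t=bot.camera("top")
def msk(c,roi,hlo,hhi,smin=120,vmin=60):
    x0,y0,x1,y1=roi; h=cv2.cvtColor(c["img"],cv2.COLOR_RGB2HSV)[y0:y1,x0:x1].astype(int)
    y,x=np.nonzero((h[...,1]>smin)&(h[...,2]>vmin)&(((h[...,0]-hlo)%180)<=((hhi-hlo)%180)))
    return np.array([x.mean()+x0,y.mean()+y0]),len(x)
rs,rt=msk(s,(238,196,250,215),170,8),msk(t,(228,207,248,228),170,8)
bs,bt=msk(s,(255,190,278,226),100,130),msk(t,(255,192,285,218),100,130)
print("red",rs,rt,tri([s,t],[rs[0],rt[0]]),atz(s,rs[0],.024),atz(t,rt[0],.026))
print("blue",bs,bt,tri([s,t],[bs[0],bt[0]]))
def box(x0,x1,w,z0,z1): return [[x,y,z] for x in(x0,x1) for y in(-w/2,w/2) for z in(z0,z1)]
B=[box(-.14,.13,.104,0,.012),box(.004,.128,.098,.0,.055)]
M=[]
for c,(x0,y0,x1,y1) in((s,(215,180,345,250)),(t,(215,135,335,262))):
    m=np.zeros((384,512),np.uint8); m[y0:y1,x0:x1]=(c["img"].min(2)>100)[y0:y1,x0:x1]
    n,l,st,_=cv2.connectedComponentsWithStats(m); m=(l==1+st[1:,4].argmax()).astype(np.uint8)
    M.append(cv2.morphologyEx(m,cv2.MORPH_CLOSE,cv2.getStructuringElement(2,(13,13))))
S=4
Mb=[cv2.resize(m,None,fx=S,fy=S,interpolation=cv2.INTER_LINEAR) for m in M]
def W(p,X):
    a=np.radians(p[2]*1);R=np.array([[np.cos(a),-np.sin(a)],[np.sin(a),np.cos(a)]]); X=np.array(X,float)
    return np.c_[X[:,:2]@R.T+np.array(p[:2]),X[:,2]]
def sil(p,c):
    m=np.zeros((384*S,512*S),np.uint8)
    for b in B:
        q=(np.array([proj(c,x) for x in W(p,b)])+.5)*S; cv2.fillConvexPoly(m,cv2.convexHull(q.astype(np.float32)).astype(np.int32),1)
    return m
def cost(p):
    v=0
    for c,m in zip((s,t),Mb):
        k=sil(p,c); v+=1-(k&m).sum()/(k|m).sum()
    return v
p0=np.array([.493,-.25,-38.6])
r=minimize(cost,p0,method="Nelder-Mead",options=dict(initial_simplex=p0+np.array([[0,0,0],[.008,0,0],[0,.008,0],[0,0,4]]),xatol=1e-4))
p=r.x; print("reader",p,r.fun)
red=tri([s,t],[rs[0],rt[0]])
for n,X in (("red",red),("redt",atz(t,rt[0],.026)),("reds",atz(s,rs[0],.024)),("blue",tri([s,t],[bs[0],bt[0]]))):
    a=np.radians(p[2]); d=X[:2]-p[:2]; print(n,"in reader",d@[np.cos(a),np.sin(a)],d@[-np.sin(a),np.cos(a)])
print("vial",W(p,[[.085,0,.1]]),"tab",W(p,[[-.035,0,.065]]))
for n,c in(("s",s),("t",t)):
    i=c["img"].copy(); 
    k=cv2.resize(sil(p,c),(512,384)); cs,_=cv2.findContours(k,0,2); big=cv2.resize(i,None,fx=4,fy=4); cv2.drawContours(big,[np.int32(q)*4 for q in cs],-1,(255,0,0),1)
    globals()["o"+n]=big[135*4:265*4,215*4:345*4]
cv2.imwrite("pics/fit.png",cv2.resize(np.hstack([os,ot]),(800,400))[:,:,::-1])
E
python3 fit.py
```

```text
red (array([243.65, 203.7 ]), 20) (array([238.5, 216.7]), 20) [ 0.4467 -0.161   0.025 ] [ 0.4484 -0.1609  0.024 ] [ 0.4455 -0.1603  0.026 ]
blue (array([268.1071, 207.6429]), 84) (array([270.4694, 205.5204]), 98) [ 0.4675 -0.2343  0.057 ]
reader [  0.4961  -0.2518 -34.805 ] 0.10909111692443385
red in reader -0.09240788982428207 0.0463981274024272
redt in reader -0.09380573289390554 0.046252726794574525
reds in reader -0.09103446053236586 0.04739892127344004
blue in reader -0.03345622691122734 -0.0019128553384883732
vial [[ 0.5659 -0.3003  0.1   ]] tab [[ 0.4673 -0.2319  0.065 ]]
```

View pics/fit.png

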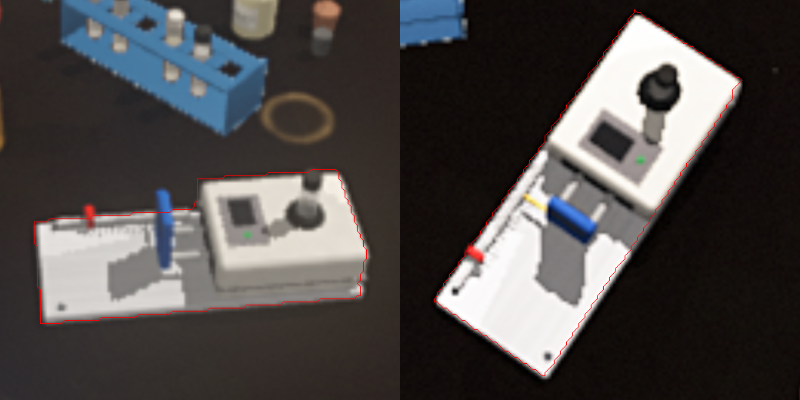

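The reader fit is within about 1 mm: origin (0.496,-0.252), yaw -34.8°, clip at about x=-0.0925, so slide ≈57 mm. I'm moving over the vial with the gripper shut.

```bash
python3 -m inch '[[2.3,-5.5,0,-10],[4.6,-11,0,-20],[7,-16.5,0,-30],[9.3,-22,0,-40],[11.6,-27.5,0,-50],[14,-33,0,-60],[16.3,-38.5,0,-70],[18.6,-44,0,-80]]' 0 30
```

```text
time: 2.0
ee_pos: [0.4141, 0.0588, 0.2015]
tcp_rot: [179.9, -0.0, 75.2]
wrist_force: [1.3, 1.0, 0.8]
opening: -0.0004
grasp_force: 0.0
```

```bash
python3 -m inch '[[2.3,-5.5,0,-7],[4.6,-11,0,-14],[7,-16.5,0,-20.3],[9.3,-22,0,-20.3],[11.6,-27.5,0,-20.3],[14,-33,0,-20.3],[15.2,-36.1,-3,-20.3],[15.2,-36.1,-6,-20.3]]'
```

```text
time: 3.0
ee_pos: [0.566, -0.3028, 0.1392]
tcp_rot: [-180.0, 0.0, 55.1]
wrist_force: [0.8, 0.7, 0.0]
opening: 0.0003
grasp_force: 0.0
```

Run:
```python
from h import *
c=bot.camera("scene");t=bot.camera("top")
a=cv2.resize(c["img"][130:240,250:370],(396,363),interpolation=2);b=cv2.resize(t["img"][100:210,240:360],(396,363),interpolation=2)
cv2.imwrite("pics/v.png",np.hstack([a,b])[:,:,::-1]); print(bot.get_obs()["ee_pos"])
```

```text
[ 0.56419907 -0.30019367  0.1370419 ]
```

View pics/v.png

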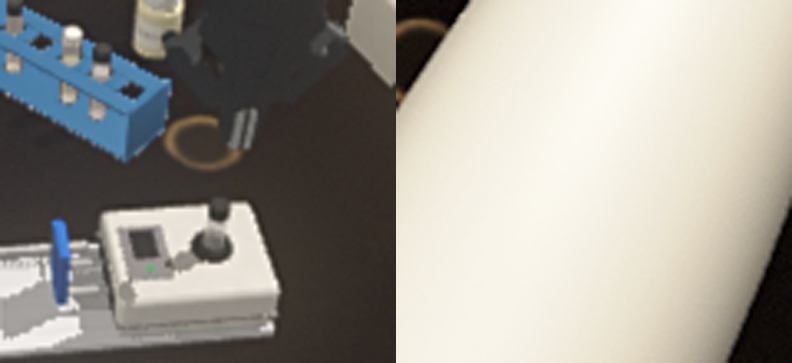

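The fingertips show at scene pixel ≈(322,176) and the cap top at ≈(316,191). I'll check both against the projection.

Run:
```python
from h import *
c=bot.camera("scene");o=bot.get_obs();p=o["ee_pos"];print(p,o["wrist_force"])
print("tip",proj(c,p-[0,0,.008]))
for z in(.100,.106,.112,.129): print(z,proj(c,[.566,-.3005,z]))
print(bot.landmark_of("vial_top",c)[:1])
```

```text
[ 0.56477032 -0.30002151  0.1396972 ] [-0.07272499  0.13889437  1.44947263]
tip [np.float64(316.82585208821473), np.float64(183.27947397344795)]
0.1 [np.float64(315.48061276554694), np.float64(192.17601323811581)]
0.106 [np.float64(315.81985392771077), np.float64(190.50466352400554)]
0.112 [np.float64(316.16249907095425), np.float64(188.8165433131547)]
0.129 [np.float64(317.1522672056716), np.float64(183.94022264957835)]
[{'point': [317.2, 189.5], 'score': 0.62}]
```

Run:
```python
from h import *
c=bot.camera("scene");o=bot.get_obs();p=o["ee_pos"];print(p)
x=np.clip(c["img"][140:210,275:365].astype(float)*2.2,0,255).astype(np.uint8)
x=cv2.resize(x,(720,560),interpolation=cv2.INTER_NEAREST)
u=proj(c,p-[0,0,.008]);cv2.circle(x,(int((u[0]+.5-275)*8),int((u[1]+.5-140)*8)),4,(255,0,0),-1)
cv2.imwrite("pics/z.png",x[:,:,::-1])
```

```text
[ 0.56592579 -0.3001552   0.14273739]
```

View pics/z.png

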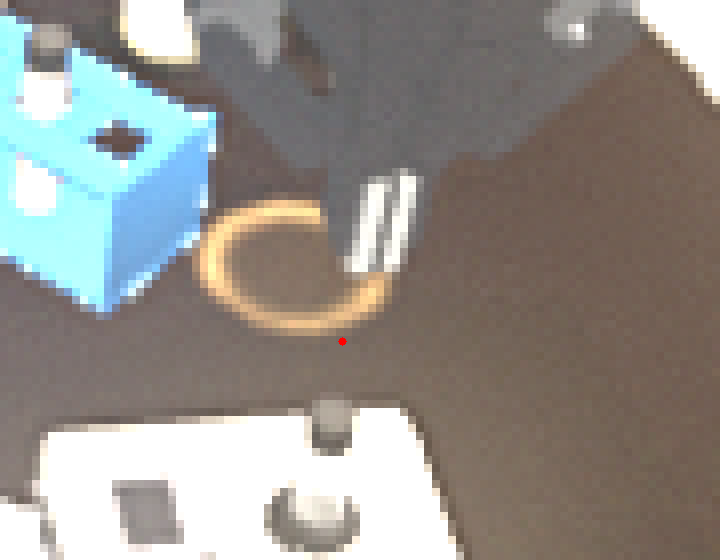

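Run:
```python
from h import *
c=bot.camera("scene")
for z in(.12,.135,.15,.16,.17): print(z,atz(c,(321.5,174),z))
print(-np.array(c["R"]).T@c["t"])
f=bot.get_obs()
for k in("time","ee_pos","tcp_rot","wrist_force","opening","q"):print(k,f[k])
```

```text
0.12 [ 0.60936668 -0.27848535  0.12      ]
0.135 [ 0.59544949 -0.28758734  0.135     ]
0.15 [ 0.58153229 -0.29668933  0.15      ]
0.16 [ 0.57225417 -0.30275732  0.16      ]
0.17 [ 0.56297604 -0.30882531  0.17      ]
[ 0.04801843 -0.64561294  0.72502315]
time 3.3
ee_pos [ 0.56619335 -0.30017139  0.14322374]
tcp_rot [ 1.79865242e+02 -1.86848770e-02  5.52764540e+01]
wrist_force [ 0.25237628 -0.12601878  0.64657459]
opening -0.00013881195945141924
q [-2.79319010e+01  1.67780861e+01  1.72537926e+01  9.03396849e+01
  2.61741217e-03  9.67916701e+01]
```

```bash
python3 -m inch '[[0,0,-0.5,0],[0,0,-1,0],[0,0,-1.5,0],[0,0,-2,0],[0,0,-2,0],[0,0,-2,0],[0,0,-2,0],[0,0,-2,0]]'
python3 - <<'E'
from h import *
c=bot.camera("scene");o=bot.get_obs();p=o["ee_pos"];print(p,o["q"],o["wrist_force"])
i=cv2.imread("pics/scene0.png")[0:90,0:80]
u=proj(c,[.2277,.5007,.2012]);print("start TCP px",u)
x=np.clip(c["img"][140:210,275:365].astype(float)*2.2,0,255).astype(np.uint8)
x=cv2.resize(x,None,fx=6,fy=6,interpolation=0)
u2=proj(c,p-[0,0,.008]);cv2.circle(x,(int((u2[0]+.5-275)*6),int((u2[1]+.5-140)*6)),4,(255,0,0),-1)
j=cv2.resize(i,(240,420),fx=3,fy=3,interpolation=0) if 0 else cv2.resize(i[20:90,0:40],(240,420),interpolation=0)
cv2.circle(j,(int((u[0]+.5)*6),int((u[1]+.5-20)*6)),4,(0,0,255),-1)
cv2.imwrite("pics/z2.png",np.hstack([x[:,:,::-1],np.clip(j*2.,0,255).astype(np.uint8)]))
E
```

```text
time: 4.3
ee_pos: [0.5658, -0.3004, 0.1214]
tcp_rot: [180.0, -0.0, 55.2]
wrist_force: [0.2, -0.3, -0.3]
opening: 0.0
grasp_force: 0.0
[ 0.56569263 -0.3003874   0.12131365] [-2.79681998e+01  1.66966370e+01  1.47355710e+01  8.80299108e+01
 -9.49644676e-04  9.67870997e+01] [-0.10407364  0.37703583 -0.0845883 ]
start TCP px [np.float64(46.61054040575755), np.float64(76.19032131500597)]
```

View pics/z2.png

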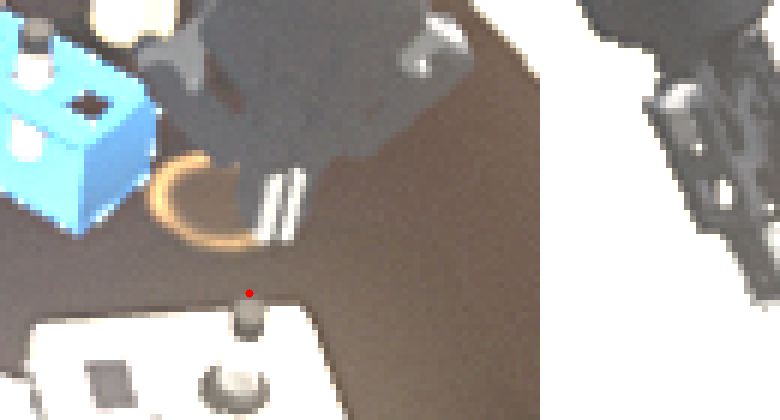

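The fingertips now show at about (321,180), some 8 px above where the reported TCP puts them, so I'll go by feel from here.

```bash
python3 -m inch '[[0,0,-0.1,0],[0,0,-0.2,0],[0,0,-0.3,0],[0,0,-0.4,0],[0,0,-0.5,0],[0,0,-0.6,0],[0,0,-0.6,0],[0,0,-0.6,0]]'
```

```text
time: 5.35
ee_pos: [0.5657, -0.3003, 0.1152]
tcp_rot: [180.0, 0.0, 55.2]
wrist_force: [0.6, 0.3, 0.2]
opening: -0.0002
grasp_force: 0.0
```

```bash
python3 -m inch '[[0,0,-0.1,0],[0,0,-0.2,0],[0,0,-0.3,0],[0,0,-0.4,0],[0,0,-0.5,0],[0,0,-0.5,0],[0,0,-0.5,0],[0,0,-0.5,0]]'
```

```text
time: 6.35
ee_pos: [0.5657, -0.3003, 0.1102]
tcp_rot: [180.0, 0.0, 55.2]
wrist_force: [0.2, 0.5, 1.2]
opening: -0.0002
grasp_force: 0.0
```

```bash
python3 -m inch '[[0,0,-0.1,0],[0,0,-0.2,0],[0,0,-0.3,0],[0,0,-0.4,0],[0,0,-0.5,0],[0,0,-0.6,0],[0,0,-0.6,0],[0,0,-0.6,0]]'
python3 - <<'E'
from h import *
c=bot.camera("scene");o=bot.get_obs();p=o["ee_pos"];print(p,o["wrist_force"])
x=np.clip(c["img"][140:210,275:365].astype(float)*2.2,0,255).astype(np.uint8)
x=cv2.resize(x,None,fx=8,fy=8,interpolation=0)
cv2.imwrite("pics/z3.png",x[:,:,::-1])
E
```

```text
time: 7.35
ee_pos: [0.5657, -0.3003, 0.1042]
tcp_rot: [-180.0, -0.0, 55.2]
wrist_force: [0.3, 0.2, 0.6]
opening: -0.0002
grasp_force: 0.0
[ 0.56569627 -0.30035311  0.10425604] [ 0.00875983 -0.14094309  0.48155521]
```

View pics/z3.png

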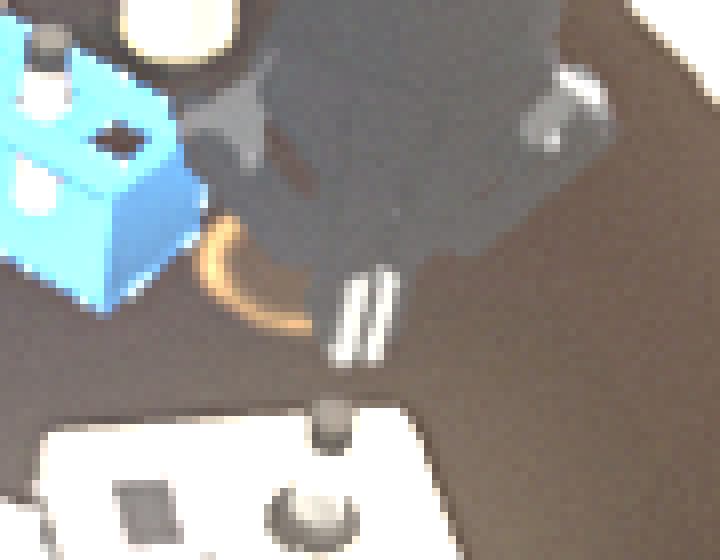

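Run:
```python
from h import *
c=bot.camera("scene")
i=cv2.imread("pics/scene0.png").astype(int)[0:95,0:75].max(2)
print([(x,int(np.nonzero(i[:,x]<75)[0].max())) for x in range(12,60,2) if (i[:,x]<75).any()])
a=np.radians(65.5);d=np.array([np.cos(a),np.sin(a),0]);P=np.array([.2277,.5007,.2012]);w=np.array([-d[1],d[0],0])
for e in(0,.02,.03):
  for s in(-1,1):
    print(e,s,[np.round(proj(c,P+s*r*d+q*w+[0,0,.005+e]),1) for r in(.0425,.057) for q in(-.011,.011)])
print("now",[np.round(atz(c,(319.4,186),z),3) for z in(.096,.106,.116,.12,.124)])
```

```text
[(12, 26), (14, 27), (16, 27), (18, 40), (20, 44), (22, 49), (24, 54), (26, 58), (28, 58), (30, 58), (32, 61), (34, 65), (36, 69), (38, 69), (40, 69), (42, 56), (44, 56)]
0 -1 [array([48.4, 81. ]), array([40.3, 81.9]), array([47.9, 83.3]), array([39.7, 84.4])]
0 1 [array([51.2, 67.8]), array([43.6, 68.6]), array([51.7, 65.6]), array([44.1, 66.5])]
0.02 -1 [array([45.6, 74.6]), array([37.3, 75.6]), array([45., 77.]), array([36.7, 78. ])]
0.02 1 [array([48.6, 61.6]), array([40.8, 62.4]), array([49.1, 59.5]), array([41.4, 60.3])]
0.03 -1 [array([44.1, 71.4]), array([35.8, 72.3]), array([43.5, 73.7]), array([35.2, 74.7])]
0.03 1 [array([47.2, 58.4]), array([39.4, 59.3]), array([47.7, 56.3]), array([40. , 57.2])]
now [array([ 0.593, -0.29 ,  0.096]), array([ 0.585, -0.296,  0.106]), array([ 0.576, -0.301,  0.116]), array([ 0.573, -0.304,  0.12 ]), array([ 0.569, -0.306,  0.124])]
```

The start picture agrees with the tool being about 25 mm higher than the reported tip. Continuing down by feel.

```bash
python3 -m inch '[[0,0,-0.15,0],[0,0,-0.3,0],[0,0,-0.45,0],[0,0,-0.6,0],[0,0,-0.75,0],[0,0,-0.9,0],[0,0,-1.0,0],[0,0,-1.0,0]]'
```

```text
time: 8.45
ee_pos: [0.5656, -0.3003, 0.0941]
tcp_rot: [-180.0, 0.0, 55.2]
wrist_force: [-0.1, -0.1, 1.1]
opening: -0.0001
grasp_force: 0.0
```

```bash
python3 -m inch '[[0,0,-0.1,0],[0,0,-0.2,0],[0,0,-0.3,0],[0,0,-0.4,0],[0,0,-0.5,0],[0,0,-0.6,0],[0,0,-0.7,0],[0,0,-0.8,0]]'
```

```text
time: 9.45
ee_pos: [0.5657, -0.3003, 0.0861]
tcp_rot: [-180.0, -0.0, 55.2]
wrist_force: [0.2, 0.2, 0.3]
opening: -0.0
grasp_force: 0.0
```

```bash
python3 -m inch '[[0,0,-0.1,0],[0,0,-0.2,0],[0,0,-0.3,0],[0,0,-0.4,0],[0,0,-0.5,0],[0,0,-0.6,0],[0,0,-0.6,0],[0,0,-0.6,0]]'
python3 - <<'E'
from h import *
c=bot.camera("scene");o=bot.get_obs();p=o["ee_pos"];print(p,o["wrist_force"])
x=np.clip(c["img"][150:215,275:365].astype(float)*2.2,0,255).astype(np.uint8)
x=cv2.resize(x,None,fx=8,fy=8,interpolation=0)
cv2.imwrite("pics/z4.png",x[:,:,::-1])
E
```

```text
time: 10.45
ee_pos: [0.5657, -0.3004, 0.0802]
tcp_rot: [180.0, -0.0, 55.2]
wrist_force: [0.7, 0.1, -0.4]
opening: -0.0
grasp_force: 0.0
[ 0.56570544 -0.30035898  0.08024932] [-1.07079556 -0.10945327 -0.50618243]
```

View pics/z4.png

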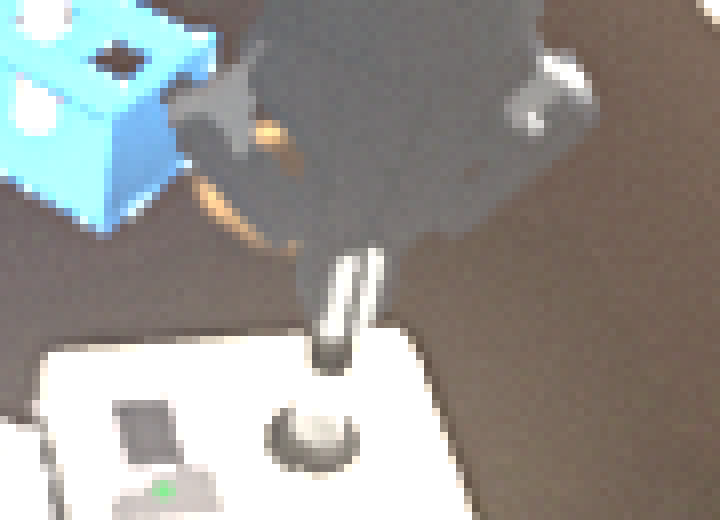

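The fingers at (318,191) now cover the back of the cap top, so contact is close. I'll keep going.

```bash
python3 -m inch '[[0,0,-0.1,0],[0,0,-0.2,0],[0,0,-0.3,0],[0,0,-0.4,0],[0,0,-0.5,0],[0,0,-0.6,0],[0,0,-0.7,0],[0,0,-0.8,0]]'
```

```text
time: 11.5
ee_pos: [0.5658, -0.3004, 0.0725]
tcp_rot: [180.0, -0.0, 55.2]
wrist_force: [-0.4, 1.1, 4.1]
opening: 0.0002
grasp_force: 2.0
```

```bash
python3 -m inch '[[0,0,-0.1,0],[0,0,-0.2,0],[0,0,-0.3,0],[0,0,-0.4,0],[0,0,-0.5,0],[0,0,-0.5,0],[0,0,-0.5,0],[0,0,-0.5,0]]'
```

```text
time: 12.5
ee_pos: [0.5656, -0.3003, 0.067]
tcp_rot: [-180.0, 0.0, 55.2]
wrist_force: [-0.3, -0.5, 1.4]
opening: -0.0004
grasp_force: 0.7
```

```bash
python3 -m inch '[[0,0,-0.1,0],[0,0,-0.2,0],[0,0,-0.3,0],[0,0,-0.4,0],[0,0,-0.5,0],[0,0,-0.6,0],[0,0,-0.6,0],[0,0,-0.6,0]]'
```

```text
time: 13.5
ee_pos: [0.5665, -0.3008, 0.0657]
tcp_rot: [179.7, -0.0, 55.2]
wrist_force: [-7.6, 4.1, 28.8]
opening: 0.0001
grasp_force: 14.0
```

Hard stop felt: 29 N at ee z≈0.066, after about 7 mm of travel at 4 N. Lifting off and moving over the tab.

```bash
python3 -m inch '[[0,0,1.5,0],[0,0,4.5,0],[-3,2.1,4.5,0],[-6,4.2,4.5,0],[-9,6.3,4.5,0],[-10,7,4.5,0],[-10,7,4.5,0],[-10,7,4.5,0]]' 
python3 -m inch '[[0,0,0,0],[0,0,0,0],[0,0,-0.5,0],[0,0,-1,0],[0,0,-1.5,0],[0,0,-2,0],[0,0,-2,0],[0,0,-2,0]]' 4 40
python3 - <<'E'
from h import *
c=bot.camera("scene");o=bot.get_obs();p=o["ee_pos"];print(p,o["wrist_force"],o["opening"])
print(bot.landmark_of("vial_top",c)[:1],[np.round(proj(c,[.566,-.3005,z]),1) for z in(.096,.106)])
x=np.clip(c["img"][150:250,220:340].astype(float)*1.6,0,255).astype(np.uint8)
x=cv2.resize(x,None,fx=6,fy=6,interpolation=0)
cv2.imwrite("pics/z5.png",x[:,:,::-1])
E
```

```text
time: 14.5
ee_pos: [0.4664, -0.2308, 0.1061]
tcp_rot: [180.0, -0.0, 55.2]
wrist_force: [0.1, 0.8, 0.3]
opening: -0.0
grasp_force: 0.0
time: 15.5
ee_pos: [0.4657, -0.2304, 0.0863]
tcp_rot: [180.0, -0.0, 55.2]
wrist_force: [0.0, -0.2, -0.4]
opening: 0.0397
grasp_force: 0.0
[ 0.46577719 -0.23039023  0.0864038 ] [0.68371218 0.3832634  0.56158225] 0.039766003837560425
[{'point': [317.4, 190.4], 'score': 0.51}] [array([315.3, 193.3]), array([315.8, 190.5])]
```

View pics/z5.png

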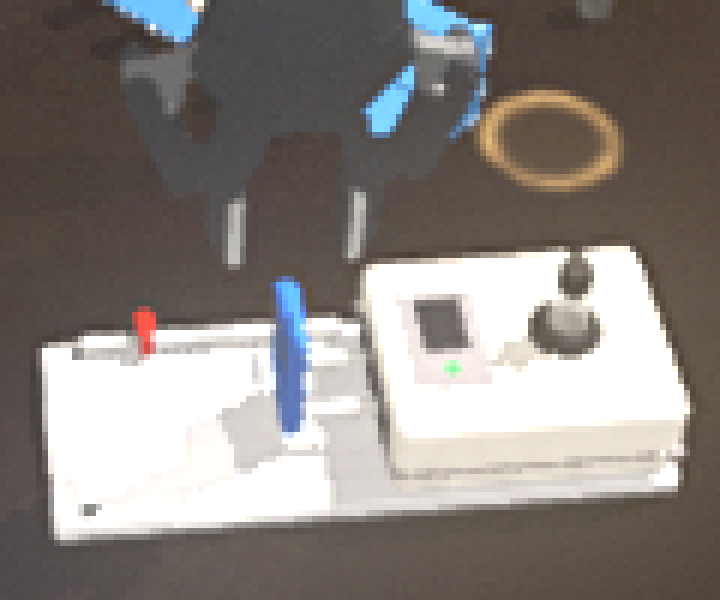

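The picture shows the vial lower (cap top now at row ≈191.7, was 190), the tab at (268,~197-222) centred between the fingers (259 and 279), and the clip at (244,205). Descending around the tab.

```bash
python3 -m inch '[[0,0,-1,0],[0,0,-2,0],[0,0,-3,0],[0,0,-4,0],[0,0,-5,0],[0,0,-6,0],[0,0,-6.1,0],[0,0,-6.1,0]]'
```

```text
time: 16.6
ee_pos: [0.4658, -0.2304, 0.0254]
tcp_rot: [180.0, -0.0, 55.2]
wrist_force: [0.0, -0.5, 0.2]
opening: 0.0398
grasp_force: 0.0
```

```bash
python3 -m inch '[[0,0,0,0],[0,0,0,0],[0,0,0,0],[0,0,0,0],[0,0,0,0],[0,0,0,0],[0,0,0,0],[0,0,0,0]]' 0 70
```

```text
time: 17.6
ee_pos: [0.4661, -0.2306, 0.0258]
tcp_rot: [179.9, -0.0, 55.2]
wrist_force: [2.7, -3.5, 6.0]
opening: 0.0088
grasp_force: 69.5
```

```bash
python3 -m inch '[[-0.6,0.4,0,0],[-1.2,0.85,0,0],[-1.8,1.25,0,0],[-2.4,1.65,0,0],[-3,2.1,0,0],[-3.6,2.5,0,0],[-4.1,2.85,0,0],[-4.1,2.85,0,0]]'
python3 - <<'E'
from h import *
np.set_printoptions(precision=4,suppress=True)
s=bot.camera("scene");t=bot.camera("top");o=bot.get_obs();print(o["ee_pos"],o["wrist_force"],o["opening"])
p=np.array([.4961,-.2518]);a=np.radians(-34.8);ex=np.array([np.cos(a),np.sin(a)]);ey=np.array([-ex[1],ex[0]])
print("ee r",(o["ee_pos"][:2]-p)@ex,(o["ee_pos"][:2]-p)@ey)
for n,c in(("s",s),("t",t)):
    h=cv2.cvtColor(c["img"],cv2.COLOR_RGB2HSV).astype(int)
    for k,lo,hi,z in(("red",170,8,.025),("yel",18,36,.0265),("blue",100,130,.05)):
        m=(h[...,1]>110)&(h[...,2]>60)&(((h[...,0]-lo)%180)<=((hi-lo)%180)); r=np.zeros_like(m)
        if n=="s": r[190:235,225:290]=1
        else: r[190:232,225:285]=1
        y,x=np.nonzero(m&r)
        if len(x): q=atz(c,(x.mean(),y.mean()),z)[:2]-p; print(n,k,len(x),x.mean(),y.mean(),q@ex,q@ey)
    for k,z in(("pointer",.0265),("index_mark",.029),("tab_grip",.065)):
        for d in bot.landmark_of(k,c)[:1]:
            q=atz(c,d["point"],z)[:2]-p; print(n,k,round(d["score"],2),np.round(d["point"],1),q@ex,q@ey)
E
```

```text
time: 18.6
ee_pos: [0.4259, -0.2025, 0.0258]
tcp_rot: [179.8, -0.0, 55.2]
wrist_force: [9.2, -6.3, 1.1]
opening: 0.0085
grasp_force: 68.9
[ 0.4261 -0.2027  0.0258] [10.2555 -6.3494  0.9676] 0.008639654633167538
ee r -0.0855647412022099 0.0003836992524894353
s blue 83 248.09638554216866 209.44578313253012 -0.08344209721758862 0.0032981103560609016
s pointer 0.84 [243.8 206.3] -0.09167689771773646 0.03579982761047943
s tab_grip 0.69 [249.3 206.1] -0.0806138584021793 0.001181253153822717
```

Run:
```python
from h import *
np.set_printoptions(precision=4,suppress=True)
C={"s":bot.camera("scene"),"t":bot.camera("top")}
p=np.array([.4961,-.2518]);a=np.radians(-34.8);ex=np.array([np.cos(a),np.sin(a)]);ey=np.array([-ex[1],ex[0]])
def w(x,y,z): return np.r_[p+x*ex+y*ey,z]
for n,f,rois in(("s","scene0",{"red":(238,196,251,215)}),("t","top0",{"red":(228,207,248,228),"yel":(244,190,268,210)})):
    i=cv2.imread(f"pics/{f}.png").astype(float);c=C[n]
    for k,(x0,y0,x1,y1) in rois.items():
        r=i[y0:y1,x0:x1]; B,G,R=r[...,0],r[...,1],r[...,2]
        m=np.clip(R-np.maximum(G,B)-40,0,None) if k=="red" else np.clip(np.minimum(R,G)-B-40,0,None)
        m[m<0.25*m.max()]=0
        Y,X=np.mgrid[y0:y1,x0:x1]; u=np.array([(m*X).sum(),(m*Y).sum()])/m.sum()
        ys,xs=np.nonzero(m); print(n,k,u,(m>0).sum(),"rows",ys.min()+y0,ys.max()+y0,"cols",xs.min()+x0,xs.max()+x0)
        for z in(.015,.02,.0265,.029):
            q=atz(c,u,z)[:2]-p; print("   z",z,q@ex,q@ey)
    for X in(-.09,-.093,-.096): print(n,X,"bot",np.round(proj(c,w(X,.046,.012)),1),"top",np.round(proj(c,w(X,.046,.029)),1))
    print(n,"cam in reader",(lambda o:((o[:2]-p)@ex,(o[:2]-p)@ey,o[2]))(-np.array(c["R"]).T@c["t"]))
print("pointer px shut",[np.round(proj(C["t"],w(-.035,y,.0265)),1) for y in(.02,.041)])
```

```text
s red [243.7096 203.6603] 17 rows 202 208 cols 242 245
   z 0.015 -0.09018706782495618 0.05554339180562648
   z 0.02 -0.09056029773146247 0.05107417967842291
   z 0.0265 -0.09104549660992056 0.04526420391305824
   z 0.029 -0.0912321115631737 0.0430295978494564
s -0.09 bot [244.1 207. ] top [244.1 202.8]
s -0.093 bot [243.  207.1] top [243.  202.9]
s -0.096 bot [241.9 207.2] top [241.8 203. ]
s cam in reader (np.float64(-0.14318744224131144), np.float64(-0.5791054183747235), np.float64(0.7250231451504745))
t red [238.9055 216.9343] 18 rows 215 219 cols 236 241
   z 0.015 -0.09268007365476633 0.046190674829945474
   z 0.02 -0.09315095237483569 0.04570714195029826
   z 0.0265 -0.09376309471092588 0.04507854920675688
   z 0.029 -0.09399853407096055 0.044836782766933266
t yel [258.1528 200.1769] 11 rows 198 202 cols 255 262
   z 0.015 -0.03340690779514877 0.031490605355784525
   z 0.02 -0.0341996706239994 0.03108690149645522
   z 0.0265 -0.035230262301505305 0.030562086479327073
   z 0.029 -0.03562664371593061 0.030360234549662423
t -0.09 bot [239.6 216.2] top [239.5 215.3]
t -0.093 bot [238.9 217.3] top [238.7 216.3]
t -0.096 bot [238.2 218.3] top [238.  217.4]
t cam in reader (np.float64(-0.17938976733958092), np.float64(-0.04284921186226012), np.float64(0.9357221518955214))
pointer px shut [array([261.9, 202.6]), array([254.6, 197.6])]
```

```bash
python3 -m inch '[[-0.15,0.1,0,0],[-0.3,0.2,0,0],[-0.45,0.3,0,0],[-0.6,0.42,0,0],[-0.6,0.42,0,0],[-0.6,0.42,0,0],[-0.6,0.42,0,0],[-0.6,0.42,0,0]]'
cat > m.py <<'E'
from h import *
np.set_printoptions(precision=4,suppress=True)
p=np.array([.4961,-.2518]);a=np.radians(-34.8);ex=np.array([np.cos(a),np.sin(a)]);ey=np.array([-ex[1],ex[0]])
c=bot.camera("scene");o=bot.get_obs()
print(o["ee_pos"],o["wrist_force"],o["opening"],"ee r",(o["ee_pos"][:2]-p)@ex)
def prof(img):  # blue tab body near plate, below fingers
    i=img.astype(float); m=np.clip(i[...,2]-i[...,0]-30,0,None); m[:190]=0;m[228:]=0;m[:,:232]=0;m[:,280:]=0
    return m
m0=prof(cv2.imread("pics/scene0.png")[:,:,::-1]);m1=prof(c["img"])
# compare lower tab rows: x position per row, unproject at tab front face using y of each row at common height
for n,m in(("shut",m0),("now",m1)):
    ys,xs=np.nonzero(m>25); r=range(ys.max()-7,ys.max()+1); 
    X=[]
    for y in range(ys.max()-9,ys.max()-1):
        w=m[y]; x=(w*np.arange(512)).sum()/w.sum(); X.append((x,y))
    X=np.array(X); u=X.mean(0)
    print(n,"rows",ys.min(),ys.max(),u,[(round(float((atz(c,u,z)[:2]-p)@ex),4),round(float((atz(c,u,z)[:2]-p)@ey),4)) for z in(.03,.04)])
i=c["img"].astype(int)
red=(i[...,0]-np.maximum(i[...,1],i[...,2]))[195:215,232:256]; print("red px",(red>40).sum(),[(int(x)+232,int(y)+195) for y,x in np.argwhere(red>40)])
yel=(np.minimum(i[...,0],i[...,1])-i[...,2])[195:215,225:270]; print("yel",(yel>45).sum(),[(int(x)+225,int(y)+195) for y,x in np.argwhere(yel>45)])
for X in(-.0885,-.0925,-.0965): print(X,[np.round(proj(c,np.r_[p+X*ex+y*ey,z]),1) for y,z in((.041,.0265),(.021,.0265),(-.02,.08),(.02,.08))])
print(bot.landmark_of("pointer",c)[:1],bot.landmark_of("index_mark",c)[:1])
E
python3 m.py
```

```text
time: 20.1
ee_pos: [0.4203, -0.1986, 0.0258]
tcp_rot: [179.8, -0.0, 55.2]
wrist_force: [10.4, -6.4, 0.5]
opening: 0.0088
grasp_force: 68.8
[ 0.4203 -0.1986  0.0258] [ 9.3594 -6.7298  0.8697] 0.008565351203730974 ee r -0.09260545851269997
shut rows 197 221 [268.0162 215.5   ] [(-0.0322, -0.0054), (-0.0338, -0.0136)]
now rows 198 222 [245.7242 216.5   ] [(-0.0902, -0.0029), (-0.091, -0.0112)]
red px 0 []
yel 0 []
-0.0885 [array([244.8, 204.8]), array([245.5, 210.4]), array([247. , 208.7]), array([245.5, 196.9])]
-0.0925 [array([243.3, 204.9]), array([244. , 210.5]), array([245.4, 208.9]), array([243.9, 197. ])]
-0.0965 [array([241.8, 205. ]), array([242.5, 210.6]), array([243.8, 209. ]), array([242.3, 197.1])]
[{'point': [241.3, 206.1], 'score': 0.5}] []
```

Run:
```python
from h import *
c=bot.camera("scene");g1=cv2.cvtColor(c["img"],cv2.COLOR_RGB2GRAY);g0=cv2.imread("pics/scene0.png",0)
S=8
for n,g in(("before",g0),("now",g1)):
    print(n,g[184:206,314:319].mean(1).round().astype(int).tolist())
z=lambda g,b:cv2.resize(g[b[1]:b[3],b[0]:b[2]],None,fx=S,fy=S,interpolation=2)
T=z(g0,(311,191,323,199)); I=z(g1,(307,184,327,208)); r=cv2.matchTemplate(I,T,cv2.TM_CCOEFF_NORMED); _,v,_,l=cv2.minMaxLoc(r)
print(v,"shift px",l[0]/S+307-311,l[1]/S+184-191, "px per 10mm",proj(c,[.566,-.3005,.096])[1]-proj(c,[.566,-.3005,.106])[1])
for q in(.096,.1,.104,.108): print(q,proj(c,[.566,-.3005,q]))
```

```text
before [48, 49, 50, 49, 49, 52, 71, 77, 76, 69, 53, 49, 73, 152, 184, 180, 155, 129, 103, 94, 92, 80]
now [50, 51, 52, 52, 53, 51, 49, 74, 131, 95, 76, 72, 60, 60, 72, 122, 151, 128, 104, 96, 94, 82]
0.8416014909744263 shift px -0.375 2.25 px per 10mm 2.7763889181323123
0.096 [np.float64(315.25631812472807), np.float64(193.28105244213785)]
0.1 [np.float64(315.48061276554694), np.float64(192.17601323811581)]
0.104 [np.float64(315.70639783345734), np.float64(191.06363110177531)]
0.108 [np.float64(315.9336882337061), np.float64(189.94383259898552)]
```

The vial went down by about 8 mm and its cap top is at z≈0.096, so it is on the seat. The slide stands at ≈57.5 mm, on the clip, and is held firmly. Handing in.

```bash
python3 -c "
from workcell import bot
print(bot.job_done())"
```

```text
the job is handed in; nothing more can be done
None
```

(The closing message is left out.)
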